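# Pick out the full parts box by its weight for the counting scale

## Task

Of the four identical lidded parts boxes, one is full and clearly heavier than the other three: find it by its weight in the hand and stand it gently in the middle of the scale's pan. The scale logs whatever is set down on it, so let go of no other box there. Keep the boxes upright, leave the other three standing on the bench where they were, and do not disturb the tape roll, the boards or the screwdriver.

Things in the scene. Friction and masses are not known exactly. Their poses are not given: they have to be found in the camera images.
- box_a: Closed parts box, grey body with a white clipped lid, 110 (its x) x 60 (its y) x 56 mm high, straight sides; the four look exactly alike. A full one weighs about 0.6 kg, the others about 0.25 kg; contents cannot be seen. Origin: centre of its underside; z up.
- box_b: Closed parts box, grey body with a white clipped lid, 110 (its x) x 60 (its y) x 56 mm high, straight sides; the four look exactly alike. A full one weighs about 0.6 kg, the others about 0.25 kg; contents cannot be seen. Origin: centre of its underside; z up.
- box_c: Closed parts box, grey body with a white clipped lid, 110 (its x) x 60 (its y) x 56 mm high, straight sides; the four look exactly alike. A full one weighs about 0.6 kg, the others about 0.25 kg; contents cannot be seen. Origin: centre of its underside; z up.
- box_d: Closed parts box, grey body with a white clipped lid, 110 (its x) x 60 (its y) x 56 mm high, straight sides; the four look exactly alike. A full one weighs about 0.6 kg, the others about 0.25 kg; contents cannot be seen. Origin: centre of its underside; z up.
- scale: Fixed bench scale: grey base 150 x 120 x 44 mm with a flat steel pan above it, 170 (its x) x 130 (its y) x 6 mm, no rim, the pan's upper face 75 mm above the bench when unloaded. Origin: under the centre of the base, on the bench.
- pan_top (a point): Centre of the upper face of the scale's pan; moves down with the pan; axes as the scale's.
- pan (a joint): How far the sprung pan has sunk, m: 0 unloaded, about 0.006 under a box that is not full, about 0.015 under the full one, stop at 0.022.
- tape_roll: Bystander: cardboard roll lying flat, 100 mm across, 48 mm high. Origin: centre of its underside.
- board_stack: Bystander: stack of green circuit boards, 100 (x) x 160 (y) x 34 mm. Origin: centre of its underside.
- screwdriver: Bystander: screwdriver lying flat along its x, about 200 mm long. Origin: underside of its middle.
There are look-alikes about, which are no part of the job. What is shaped like the box_c but blue is not meant.

How it is judged:
At the end, for the whole second after the job is handed in: One box stands level (within 0.1 rad) and at rest on the pan, its centre within 40 mm of the pan's, and the pan has sunk more than 10.5 mm under it, so it is the full one; the other three stand upright and still on the bench, each within 50 mm of where it began (value of joint pan above 0.0105 m and ((horizontal distance between box_a and pan_top below 0.04 m and z of box_a in the frame of pan_top between -0.006 and 0.008 m and angle between each of box_a, box_b, box_c, box_d's own z axis and vertical below 0.1 rad and linear speed of each of box_a, box_b, box_c, box_d below 0.02 m/s and distance of each of box_b, box_c, box_d from where it was at the start of the episode below 0.05 m and height (world z) of each of box_b, box_c, box_d below 0.01 m) or (horizontal distance between box_b and pan_top below 0.04 m and z of box_b in the frame of pan_top between -0.006 and 0.008 m and angle between each of box_b, box_a, box_c, box_d's own z axis and vertical below 0.1 rad and linear speed of each of box_b, box_a, box_c, box_d below 0.02 m/s and distance of each of box_a, box_c, box_d from where it was at the start of the episode below 0.05 m and height (world z) of each of box_a, box_c, box_d below 0.01 m) or (horizontal distance between box_c and pan_top below 0.04 m and z of box_c in the frame of pan_top between -0.006 and 0.008 m and angle between each of box_c, box_a, box_b, box_d's own z axis and vertical below 0.1 rad and linear speed of each of box_c, box_a, box_b, box_d below 0.02 m/s and distance of each of box_a, box_b, box_d from where it was at the start of the episode below 0.05 m and height (world z) of each of box_a, box_b, box_d below 0.01 m) or (horizontal distance between box_d and pan_top below 0.04 m and z of box_d in the frame of pan_top between -0.006 and 0.008 m and angle between each of box_d, box_a, box_b, box_c's own z axis and vertical below 0.1 rad and linear speed of each of box_d, box_a, box_b, box_c below 0.02 m/s and distance of each of box_a, box_b, box_c from where it was at the start of the episode below 0.05 m and height (world z) of each of box_a, box_b, box_c below 0.01 m))); the robot touches nothing.
It fails at once if a box tipped by more than 0.5 rad (angle between any of box_a, box_b, box_c, box_d's own z axis and vertical above 0.5 rad).
It fails at once if a box banged down on the scale (over 45 N) (contact force between any of box_a, box_b, box_c, box_d and scale above 45 N).
It fails at once if a box that is not full set down on the scale and let go ((contact force between box_a and scale above 1.2 N and contact force between box_a and the fingers below 0.05 N and linear speed of box_a below 0.004 m/s and velocity of joint pan between -0.003 and 0.003 m/s and value of joint pan below 0.0105 m) or (contact force between box_b and scale above 1.2 N and contact force between box_b and the fingers below 0.05 N and linear speed of box_b below 0.004 m/s and velocity of joint pan between -0.003 and 0.003 m/s and value of joint pan below 0.0105 m) or (contact force between box_c and scale above 1.2 N and contact force between box_c and the fingers below 0.05 N and linear speed of box_c below 0.004 m/s and velocity of joint pan between -0.003 and 0.003 m/s and value of joint pan below 0.0105 m) or (contact force between box_d and scale above 1.2 N and contact force between box_d and the fingers below 0.05 N and linear speed of box_d below 0.004 m/s and velocity of joint pan between -0.003 and 0.003 m/s and value of joint pan below 0.0105 m)).
It fails at once if a bystander pushed more than 30 mm (distance of any of tape_roll, board_stack, screwdriver from where it was at the start of the episode above 0.03 m).
It also fails if it takes over 67 s, if anything falls off the work surface, if the arm or the gripper's body presses on something with over 40 N, if the wrist force passes 120 N, or if a joint passes its speed limit or range.

## Robot

A 7-joint arm with a two-finger parallel gripper is mounted at the origin on the work surface. World frame = base frame: x ahead of the robot, y to its left, z up, the work surface at z = 0. Lengths are in m, angles in rad, forces in N, time in s.
With the tool pointing down it reaches from about 0.425 to 0.95 m from the base axis. Payload 4.7 kg.
Tool frame: the origin (TCP) lies on the mounting face of the last link; the fingertips stand 173 mm ahead of it and the grasp point (between the pads) lies r.grasp_offset ahead of it (r.grasp_offset is the distance from the TCP to the grasp point, in m); z points along the fingers, y is the line along which they close (so a half turn about z gives the same grasp; the last joint's range is limited). The gripper opens to 85 mm and grips with 20 to 120 N. Pads are 22 mm wide; open, the fingers measure 114 mm over their backs; the gripper's body (76 mm by 85 mm) begins 54 mm behind the grasp point. The pads swing forward as they close: fully open they stand 13 mm farther back than shut.
Start: joints at [-1.332, 0.469, -0.049, 1.532, 0.024, 1.141, -0.082], TCP at [0.179, 0.651, 0.405] pointing down, gripper open.
Joint ranges: [-2.59, 2.59], [-0.33, 1.99], [-1.39, 1.29], [0.1, 2.45], [-1.04, 4.18], [0.21, 1.99], [-2.66, 2.66]. Speed limits (rad/s): [2.57, 2.57, 3.14, 3.14, 3.14, 3.14, 3.14].

## Interface

Orientations are given as a unit quaternion [w, x, y, z].
In Python, from cell import r, imaging gives the robot as it stands. The module is installed in compiled form; this text tells all that it offers.
- The arm moves only by the tool send_rows, never from a script. Its arguments are lists of equal length, an entry for each row: "delta_pos": the shift along the world's x, y, z in mm, a list of three; "delta_rot": the turn, a rotation vector about the world's x, y, z in degrees, a list of three; "jaw": the opening, from 0 (shut) to 1 (fully open). In form: {"delta_pos": [[tx, ty, tz], ...], "delta_rot": [[rx, ry, rz], ...], "jaw": [jaw, ...]}. A call has 1 to 12 rows; each row shifts and turns the commanded pose from where the row before left it; what a row does not reach is not made up. A row lasts 1/8 s, in which the tool goes at most 62.5 mm and 10.7 degrees, less where a joint would pass 70% of its speed; a pose out of reach is approached as far as the arm can. A call is refused whole if a number of a shift passes 62.5 or a number of a turn 10.7, either way. A call with a gripper value outside its range is refused whole. The fingers move at their own pace and stop on an object; "grip_force" is the grip in N (left out, the last holds). Time passes only in rows, so rows that do not move let the fingers close. It gives the time, the measured TCP pose, the force, the opening and the grip force at its end, in the units of the state.
- r.get_obs(): the state, without advancing time (a new reading comes with each control period).
- imaging.capture(name): name is "side" or "top"; returns (picture, depth): 480x640x3 uint8, blue, green, red; 480x640 float32, m along the optical axis (not along the pixel's ray), 0 where there is no reading.
- imaging.camera_info(name): a dict with "vfov" (degrees; the focal length in pixels is half the picture's height over the tangent of half this angle, whatever the lens; pixels are square), "cx", "cy" (the principal point, pixels), "rvec" (rotation vector, rad) and "tvec" (3), from world to camera coordinates, as OpenCV has them. Camera axes: x right, y down, z forward; pixel columns grow to the right and rows downward; lengths in m; the calibration is good to about 2 mm. A picture is of the moment at which its call begins. camera_info takes no time and is no camera call.
- r.close_job(): hands the job in; it is judged then, once.
The state is a dict: "clock": time; "qpos": joint angles; "qd": joint speeds; "effort": joint torques, N m; "tool_pos": TCP position; "orientation": TCP orientation; "ft_force": force on the tool from outside, world axes, zero at the start; "moment": the same for the moment, N m; "opening": finger opening in m; "grip_force": force on a finger pad.
Only numpy, scipy, OpenCV 4.12 (cv2) and the standard library are available. Lean on these libraries where they do the work, as an engineer would, in place of code of your own. Each camera call takes 0.05 s, during which the arm holds its last target. There are 200 camera calls.

## Working session

There is one attempt and no reset: what is moved stays moved. The work goes in short steps, Python scripts to look and compute and a tool call to move; the robot and the scene stay as the last step left them, time stands still between calls to the robot, and variables do not carry over. Pictures are saved under pics/ and viewed, at most 10 in all, crops included, and the job is handed in when it is done.

Besides the shell and the picture viewer there is one more tool, called after ">>>" as name(argument=value, ...) on one line, values as JSON. send_rows: Moves the arm, as the interface text tells. Its arguments: {"type":"object","properties":{"delta_pos":{"type":"array"},"delta_rot":{"type":"array"},"jaw":{"type":"array"},"grip_force":{"type":"number"}},"required":["delta_pos","delta_rot","jaw"]}

```bash
mkdir -p pics; cat > h.py <<'E'
import numpy as np, cv2
from cell import r, imaging
def cam(n):
    c=imaging.camera_info(n); f=240/np.tan(np.radians(c["vfov"])/2)
    R=cv2.Rodrigues(np.array(c["rvec"],float))[0]; return c,f,R,np.array(c["tvec"],float).ravel()
def cloud(n,d):
    c,f,R,t=cam(n); v,u=np.mgrid[:480,:640]
    P=np.stack([(u-c["cx"])/f*d,(v-c["cy"])/f*d,d],-1)
    return (P-t)@R
E
python3 - <<'E'
from h import *
for n in("top","side"):
    p,d=imaging.capture(n); cv2.imwrite(f"pics/{n}0.png",p); np.savez(f"{n}0.npz",p=p,d=d); print(n,imaging.camera_info(n))
o=r.get_obs(); print(o, r.grasp_offset)
E
```

```text
top {'vfov': 46.664832178884325, 'cx': 325.58004401191414, 'cy': 236.2504547924117, 'rvec': array([ 2.19272169, -2.01638198,  0.21964076]), 'tvec': array([0.04275309, 0.59512331, 1.14841328])}
side {'vfov': 57.127741680870386, 'cx': 324.0699065540695, 'cy': 234.07325592704422, 'rvec': array([ 2.21872973, -0.23570609,  0.11722964]), 'tvec': array([-0.55401263,  0.18638013,  0.77796402])}
{'clock': 0.1, 'qpos': array([-1.33185668,  0.46938695, -0.04861028,  1.53357051,  0.02411422,
        1.14101379, -0.08229652]), 'qd': array([ 0.00100481, -0.00195259,  0.00188832, -0.00344808, -0.00229685,
       -0.00099144, -0.00198656]), 'effort': array([ 4.63666890e-05, -5.11511958e+01, -4.73943225e-02, -2.38388944e+01,
        1.07432791e-02,  4.35630907e-03, -2.57805851e-05]), 'tool_pos': array([0.17855073, 0.65073161, 0.40375018]), 'orientation': array([-8.54669347e-05,  1.33494050e-01,  9.91049209e-01, -8.92107363e-04]), 'ft_force': array([-0.43095045, -0.72222836, -0.23756966]), 'moment': array([-0.01591719,  0.00234865, -0.03691436]), 'grip_force': 0.0, 'opening': 0.08543432615931136} 0.1547
```

View pics/top0.png

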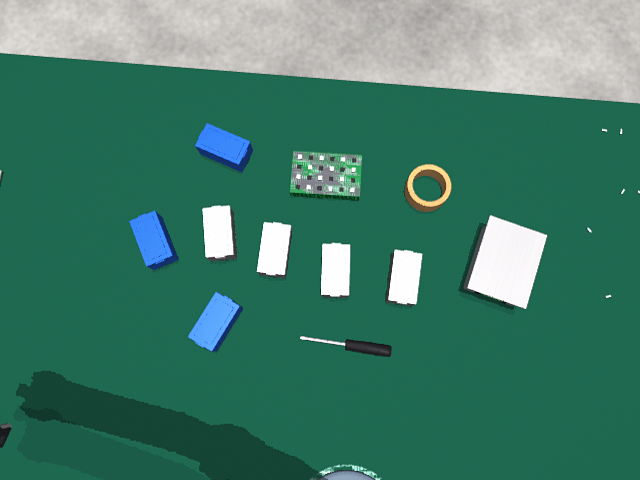

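View pics/side0.png

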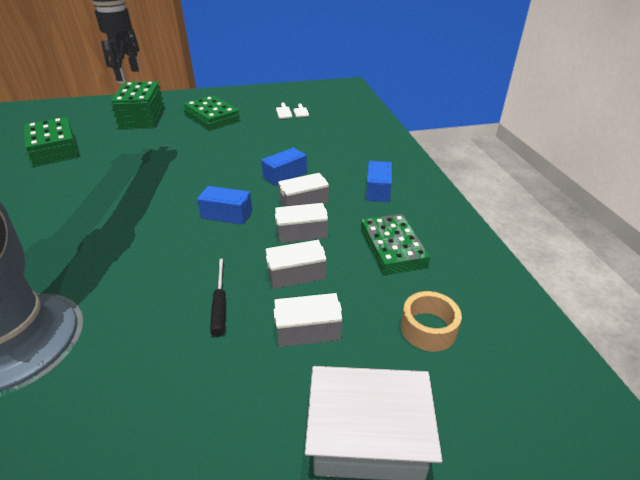

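The top view shows four white-lidded grey boxes at (218,232), (274,249), (336,269) and (405,276). The three blue look-alikes at (223,146), (152,239) and (214,321) are excluded by colour. The scale pan is at (507,262), the tape at (428,187), the boards at (326,175) and the screwdriver at (346,346). The side view shows the same white boxes at (303,190), (301,220), (296,262) and (308,318), and the pan at (371,412).

```bash
python3 - <<'E'
from h import *
from scipy import ndimage as nd
for n in("top","side"):
    z=np.load(n+"0.npz"); p,d=z["p"],z["d"]; X=cloud(n,d)
    hsv=cv2.cvtColor(p,cv2.COLOR_BGR2HSV)
    m=(hsv[...,1]<50)&(hsv[...,2]>150)&(d>0)&(X[...,2]>.035)&(X[...,2]<.1)&(X[...,0]<.9)
    L,k=nd.label(m)
    for i in range(1,k+1):
        q=X[L==i]
        if len(q)<300: continue
        zt=np.median(q[:,2]); q=q[abs(q[:,2]-zt)<.006]
        (c,s,a)=cv2.minAreaRect((q[:,:2]*1000).astype(np.float32)); v,u=np.argwhere(L==i).mean(0)
        if s[0]<s[1]: s=s[::-1]; a+=90
        print(n,(int(u),int(v)),"c",np.round(c,1),"size",np.round(s,1),"long axis deg",round((a+90)%180-90,1),"z",round(zt*1000,1))
z=np.load("top0.npz");cv2.imwrite("pics/crop.png",cv2.resize(z["p"][190:320,180:440],None,fx=3,fy=3,interpolation=cv2.INTER_CUBIC))
from scipy.spatial.transform import Rotation as Ro
o=r.get_obs();q=o["orientation"];M=Ro.from_quat(q,scalar_first=True).as_matrix();print(M.round(3))
E
```

```text
top (217, 231) c [583.  330.5] size [116.4  61.4] long axis deg 10.9 z 54.9
top (507, 261) c [ 565.8 -300.4] size [172.1 131.3] long axis deg -15.3 z 73.6
top (273, 248) c [555.6 203.8] size [115.7  61.5] long axis deg -1.9 z 54.8
top (335, 269) c [519.8  65.9] size [114.3  60.6] long axis deg 4.0 z 54.8
top (404, 276) c [517.  -85.6] size [115.5  60.9] long axis deg -4.0 z 54.8
side (302, 184) c [584.  328.7] size [115.8  66. ] long axis deg 11.6 z 53.3
side (300, 214) c [556.8 201.4] size [114.6  65.9] long axis deg -1.8 z 53.4
side (294, 255) c [522.2  63.5] size [115.8  64.2] long axis deg 2.1 z 53.7
side (307, 310) c [518.8 -87.7] size [115.1  63.5] long axis deg -3.7 z 53.9
side (372, 414) c [ 567.1 -301.8] size [169.8 130.6] long axis deg -15.3 z 73.1
[[-0.964  0.265 -0.   ]
 [ 0.265  0.964 -0.002]
 [-0.    -0.002 -1.   ]]
```

View pics/crop.png

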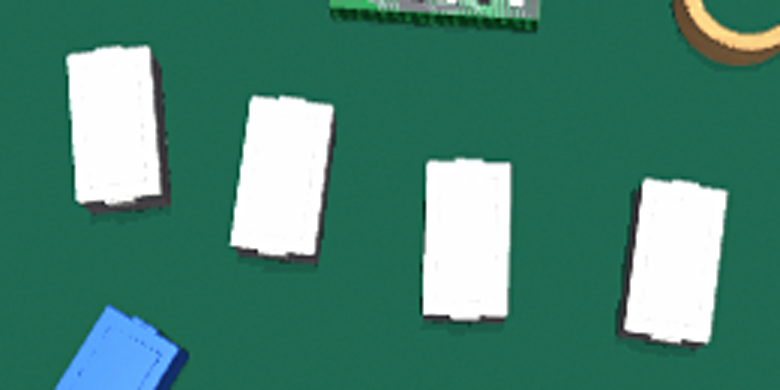

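Four white lids are confirmed in the crop; both views agree within about 2 mm, lid height is about 55 mm and the pan about 73 mm, so the numbers match the text. I'll go to the far-left box first.

>>> send_rows(delta_pos=[[40.5,-32.1,-10],[40.5,-32.1,-10],[40.5,-32.1,-10],[40.5,-32.1,-10],[40.5,-32.1,-10],[40.5,-32.1,-10],[40.5,-32.1,-10],[40.5,-32.1,-10],[40.5,-32.1,-10],[40.5,-32.1,-14],[0,0,0],[0,0,0]], delta_rot=[[0,0,2.64],[0,0,2.64],[0,0,2.64],[0,0,2.64],[0,0,2.64],[0,0,2.64],[0,0,2.64],[0,0,2.64],[0,0,2.64],[0,0,2.64],[0,0,0],[0,0,0]], jaw=[1,1,1,1,1,1,1,1,1,1,1,1], grip_force=40)

```text
clock: 1.6
tool_pos: [0.5832, 0.3302, 0.3002]
orientation: [-0.001, -0.096, 0.995, 0.0]
ft_force: [-0.8, 1.1, -0.2]
opening: 0.0852
grip_force: 0.0
```

>>> send_rows(delta_pos=[[0,0,-28],[0,0,-28],[0,0,-28],[0,0,-18],[0,0,-10],[0,0,0],[0,0,0],[0,0,0],[0,0,0],[0,0,0],[0,0,0]], delta_rot=[[0,0,0],[0,0,0],[0,0,0],[0,0,0],[0,0,0],[0,0,0],[0,0,0],[0,0,0],[0,0,0],[0,0,0],[0,0,0]], jaw=[1,1,1,1,1,1,0.3,0.3,0.3,0.3,0.3])

```text
clock: 2.98
tool_pos: [0.5841, 0.3303, 0.19]
orientation: [0.001, -0.096, 0.995, 0.001]
ft_force: [-0.3, 0.7, 6.1]
opening: 0.0593
grip_force: 45.6
```

>>> send_rows(delta_pos=[[0,0,8],[0,0,12],[0,0,10],[0,0,0],[0,0,0],[0,0,0],[0,0,0],[0,0,0]], delta_rot=[[0,0,0],[0,0,0],[0,0,0],[0,0,0],[0,0,0],[0,0,0],[0,0,0],[0,0,0]], jaw=[0.3,0.3,0.3,0.3,0.3,0.3,0.3,0.3])

```text
clock: 3.98
tool_pos: [0.5835, 0.3299, 0.2185]
orientation: [-0.0, -0.096, 0.995, -0.0]
ft_force: [-0.4, -0.9, -3.3]
opening: 0.0597
grip_force: 44.8
```

```bash
python3 - <<'E'
from h import *
F=[]
for i in range(6):
    p,d=imaging.capture("side"); F.append(r.get_obs()["ft_force"])
print(np.round(F,2),np.mean(F,0)); print(r.get_obs()["effort"].round(2),r.get_obs()["tool_pos"]); cv2.imwrite("pics/s1.png",p[100:340,200:460])
E
```

```text
[[-0.35 -0.55 -2.37]
 [-0.33 -0.06 -3.16]
 [ 0.24  0.22 -2.69]
 [-0.55 -0.28 -2.51]
 [ 0.06  0.26 -2.41]
 [-1.29 -0.14 -2.53]] [-0.36884764 -0.09107244 -2.61106492]
[-0.000e+00 -5.699e+01  1.000e-01 -1.957e+01  1.000e-02  0.000e+00
  0.000e+00] [0.58355478 0.32998466 0.21871623]
```

View pics/s1.png

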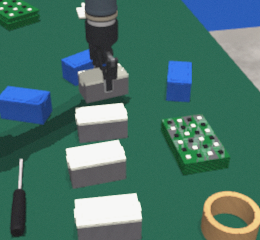

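The side crop shows the far box held clear and level at about (105,85). It weighs about 2.6 N, so it is a light one. I'll put it back and go to the next box.

>>> send_rows(delta_pos=[[0,0,-12],[0,0,-9],[0,0,-5],[0,0,-3],[0,0,0],[0,0,0],[0,0,0],[0,0,0],[0,0,15],[0,0,35],[0,0,30],[0,0,0]], delta_rot=[[0,0,0],[0,0,0],[0,0,0],[0,0,0],[0,0,0],[0,0,0],[0,0,0],[0,0,0],[0,0,0],[0,0,0],[0,0,0],[0,0,0]], jaw=[0.3,0.3,0.3,0.3,0.3,1,1,1,1,1,1,1])

```text
clock: 5.78
tool_pos: [0.5846, 0.3305, 0.2738]
orientation: [0.003, -0.096, 0.995, 0.002]
ft_force: [0.1, -0.0, -0.7]
opening: 0.0854
grip_force: 0.0
```

>>> send_rows(delta_pos=[[-7,-32,0],[-7,-32,0],[-7,-32,0],[-7,-31.5,0],[0,0,0],[0,0,0],[0,0,-28],[0,0,-28],[0,0,-16],[0,0,-7],[0,0,0],[0,0,0]], delta_rot=[[0,0,-3.2],[0,0,-3.2],[0,0,-3.2],[0,0,-3.2],[0,0,0],[0,0,0],[0,0,0],[0,0,0],[0,0,0],[0,0,0],[0,0,0],[0,0,0]], jaw=[1,1,1,1,1,1,1,1,1,1,1,1])

```text
clock: 7.28
tool_pos: [0.556, 0.2027, 0.1916]
orientation: [0.001, 0.015, 1.0, 0.0]
ft_force: [-0.1, -0.4, -0.6]
opening: 0.0855
grip_force: 0.0
```

>>> send_rows(delta_pos=[[0,0,0],[0,0,0],[0,0,0],[0,0,0],[0,0,8],[0,0,12],[0,0,10],[0,0,0],[0,0,0],[0,0,0],[0,0,0],[0,0,0]], delta_rot=[[0,0,0],[0,0,0],[0,0,0],[0,0,0],[0,0,0],[0,0,0],[0,0,0],[0,0,0],[0,0,0],[0,0,0],[0,0,0],[0,0,0]], jaw=[0.3,0.3,0.3,0.3,0.3,0.3,0.3,0.3,0.3,0.3,0.3,0.3])

```text
clock: 8.78
tool_pos: [0.5555, 0.2024, 0.2205]
orientation: [-0.0, 0.015, 1.0, -0.0]
ft_force: [-0.5, -0.7, -3.1]
opening: 0.0599
grip_force: 44.1
```

```bash
cat > w.py <<'E'
from h import *
F=[]
for i in range(6):
    p,d=imaging.capture("side"); F.append(r.get_obs()["ft_force"])
o=r.get_obs();print(np.round(F,2)[:,2],np.mean(F,0).round(2)); print(o["tool_pos"],o["orientation"],o["opening"],o["clock"])
E
python3 w.py
```

```text
[-1.65 -1.83 -1.54 -2.65 -2.53 -1.88] [ 0.23 -0.02 -2.01]
[0.55556556 0.20243998 0.22073514] [-2.71436089e-05  1.52261852e-02  9.99884074e-01  3.08616052e-05] 0.05928213397957909 9.075
```

That reads about 2 N, so it is also light. On to box 3.

>>> send_rows(delta_pos=[[0,0,-12],[0,0,-9],[0,0,-5],[0,0,-3],[0,0,0],[0,0,0],[0,0,0],[0,0,0],[0,0,15],[0,0,35],[0,0,30],[0,0,0]], delta_rot=[[0,0,0],[0,0,0],[0,0,0],[0,0,0],[0,0,0],[0,0,0],[0,0,0],[0,0,0],[0,0,0],[0,0,0],[0,0,0],[0,0,0]], jaw=[0.3,0.3,0.3,0.3,0.3,1,1,1,1,1,1,1])

```text
clock: 10.58
tool_pos: [0.5566, 0.2028, 0.2754]
orientation: [0.003, 0.015, 1.0, 0.001]
ft_force: [0.2, -0.2, -0.2]
opening: 0.0849
grip_force: 0.0
```

>>> send_rows(delta_pos=[[-8.6,-34.4,0],[-8.6,-34.4,0],[-8.6,-34.4,0],[-8.6,-34.4,0],[0,0,0],[0,0,0],[0,0,-28],[0,0,-28],[0,0,-17],[0,0,-7],[0,0,0],[0,0,0]], delta_rot=[[0,0,1.2],[0,0,1.2],[0,0,1.2],[0,0,1.2],[0,0,0],[0,0,0],[0,0,0],[0,0,0],[0,0,0],[0,0,0],[0,0,0],[0,0,0]], jaw=[1,1,1,1,1,1,1,1,1,1,1,1])

```text
clock: 12.08
tool_pos: [0.5216, 0.065, 0.1925]
orientation: [0.001, -0.027, 1.0, 0.0]
ft_force: [0.8, -0.6, 0.4]
opening: 0.085
grip_force: 0.0
```

>>> send_rows(delta_pos=[[0,0,0],[0,0,0],[0,0,0],[0,0,0],[0,0,8],[0,0,12],[0,0,10],[0,0,0],[0,0,0],[0,0,0],[0,0,0],[0,0,0]], delta_rot=[[0,0,0],[0,0,0],[0,0,0],[0,0,0],[0,0,0],[0,0,0],[0,0,0],[0,0,0],[0,0,0],[0,0,0],[0,0,0],[0,0,0]], jaw=[0.3,0.3,0.3,0.3,0.3,0.3,0.3,0.3,0.3,0.3,0.3,0.3])

```text
clock: 13.58
tool_pos: [0.5211, 0.0648, 0.2215]
orientation: [-0.0, -0.027, 1.0, -0.0]
ft_force: [-0.5, 0.3, -2.3]
opening: 0.0595
grip_force: 43.9
```

```bash
python3 w.py
```

```text
[-2.22 -1.91 -2.31 -2.21 -2.37 -1.68] [-0.04 -0.42 -2.12]
[0.52119008 0.06485296 0.22170252] [-2.77379949e-05 -2.66753089e-02  9.99644150e-01  3.39784476e-05] 0.0596275229787379 13.875
```

Box 3 reads about 2.1 N, so it is light too. I'll lift the fourth and check that it is the heavy one.

>>> send_rows(delta_pos=[[0,0,-12],[0,0,-9],[0,0,-5],[0,0,-3],[0,0,0],[0,0,0],[0,0,0],[0,0,0],[0,0,15],[0,0,35],[0,0,30],[0,0,0]], delta_rot=[[0,0,0],[0,0,0],[0,0,0],[0,0,0],[0,0,0],[0,0,0],[0,0,0],[0,0,0],[0,0,0],[0,0,0],[0,0,0],[0,0,0]], jaw=[0.3,0.3,0.3,0.3,0.3,1,1,1,1,1,1,1])

```text
clock: 15.38
tool_pos: [0.5222, 0.065, 0.276]
orientation: [0.003, -0.027, 1.0, 0.001]
ft_force: [-0.1, -0.2, -0.6]
opening: 0.0855
grip_force: 0.0
```

>>> send_rows(delta_pos=[[-0.8,-38,0],[-0.8,-38,0],[-0.8,-38,0],[-0.8,-37.6,0],[0,0,0],[0,0,0],[0,0,-28],[0,0,-28],[0,0,-18],[0,0,-8],[0,0,0],[0,0,0]], delta_rot=[[0,0,-1.75],[0,0,-1.75],[0,0,-1.75],[0,0,-1.75],[0,0,0],[0,0,0],[0,0,0],[0,0,0],[0,0,0],[0,0,0],[0,0,0],[0,0,0]], jaw=[1,1,1,1,1,1,1,1,1,1,1,1])

```text
clock: 16.88
tool_pos: [0.5184, -0.0864, 0.1914]
orientation: [0.001, 0.034, 0.999, 0.0]
ft_force: [0.0, 0.2, -0.2]
opening: 0.0853
grip_force: 0.0
```

>>> send_rows(delta_pos=[[0,0,0],[0,0,0],[0,0,0],[0,0,0],[0,0,8],[0,0,12],[0,0,10],[0,0,0],[0,0,0],[0,0,0],[0,0,0],[0,0,0]], delta_rot=[[0,0,0],[0,0,0],[0,0,0],[0,0,0],[0,0,0],[0,0,0],[0,0,0],[0,0,0],[0,0,0],[0,0,0],[0,0,0],[0,0,0]], jaw=[0.3,0.3,0.3,0.3,0.3,0.3,0.3,0.3,0.3,0.3,0.3,0.3], grip_force=50)

```text
clock: 18.38
tool_pos: [0.5179, -0.0867, 0.2205]
orientation: [-0.0, 0.034, 0.999, 0.0]
ft_force: [0.4, 0.5, -6.3]
opening: 0.0594
grip_force: 56.1
```

```bash
python3 w.py
```

```text
[-6.91 -6.03 -6.43 -5.62 -6.13 -6.29] [-0.07  0.19 -6.24]
[ 0.51796782 -0.08672993  0.22070025] [-5.57935120e-05  3.44309393e-02  9.99407076e-01  5.53060437e-05] 0.05923571799645111 18.675
```

Box 4 reads 6.2 N, so this is the full box. Lift it and carry it over the pan.

>>> send_rows(delta_pos=[[0,0,15],[0,0,30],[0,0,25],[0,0,10],[7.5,-34.3,0],[7.5,-34,0],[8.5,-37,0],[8.5,-37,0],[8.5,-37,0],[8,-35,0],[0,0,0],[0,0,0]], delta_rot=[[0,0,0],[0,0,0],[0,0,0],[0,0,0],[0,0,-1.9],[0,0,-1.9],[0,0,-1.9],[0,0,-1.9],[0,0,-1.9],[0,0,-1.9],[0,0,0],[0,0,0]], jaw=[0.3,0.3,0.3,0.3,0.3,0.3,0.3,0.3,0.3,0.3,0.3,0.3])

```text
clock: 20.18
tool_pos: [0.5662, -0.3004, 0.2999]
orientation: [-0.001, 0.133, 0.991, 0.001]
ft_force: [0.1, -0.0, -5.5]
opening: 0.0594
grip_force: 58.3
```

>>> send_rows(delta_pos=[[0,0,-10],[0,0,-12],[0,0,-8],[0,0,-3],[0,0,0],[0,0,0]], delta_rot=[[0,0,0],[0,0,0],[0,0,0],[0,0,0],[0,0,0],[0,0,0]], jaw=[0.3,0.3,0.3,0.3,0.3,0.3])

```text
clock: 20.92
tool_pos: [0.5667, -0.3012, 0.2681]
orientation: [0.0, 0.134, 0.991, -0.0]
ft_force: [-0.7, 0.4, -6.9]
opening: 0.0595
grip_force: 58.5
```

```bash
python3 w.py; python3 - <<'E'
from h import *
p,d=imaging.capture("side"); cv2.imwrite("pics/s2.png",cv2.resize(p[240:480,220:520],None,fx=2,fy=2))
E
```

```text
[-6.55 -6.41 -5.98 -7.11 -6.29 -6.24] [ 0.06  0.44 -6.43]
[ 0.56648584 -0.30110695  0.26794996] [ 1.56753815e-04  1.33518060e-01  9.91046368e-01 -1.66991008e-05] 0.059674146503389036 21.225
```

View pics/s2.png

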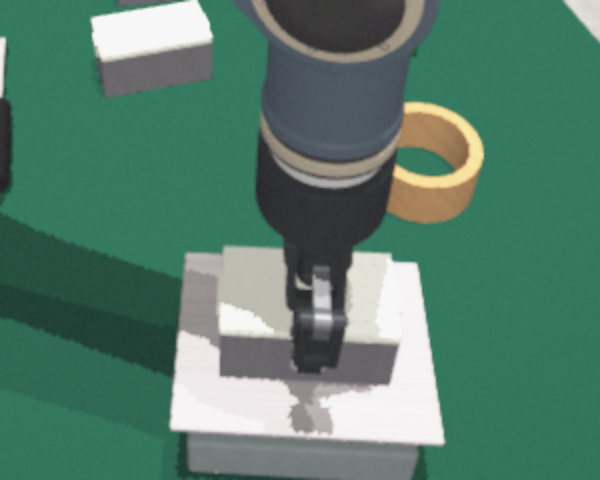

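The crop shows the box held level and squarely over the pan (box about (310,310), pan centre about (305,345), parallax from height). Lower it slowly.

>>> send_rows(delta_pos=[[0,0,-1.5],[0,0,-1.5],[0,0,-1.5],[0,0,-1.5],[0,0,-1.5],[0,0,-1.5],[0,0,-1.5],[0,0,-1.5],[0,0,0],[0,0,0],[0,0,0]], delta_rot=[[0,0,0],[0,0,0],[0,0,0],[0,0,0],[0,0,0],[0,0,0],[0,0,0],[0,0,0],[0,0,0],[0,0,0],[0,0,0]], jaw=[0.3,0.3,0.3,0.3,0.3,0.3,0.3,0.3,0.3,0.3,0.3])

```text
clock: 22.65
tool_pos: [0.5665, -0.3011, 0.2559]
orientation: [0.0, 0.134, 0.991, -0.0]
ft_force: [-0.6, -0.3, -1.9]
opening: 0.0589
grip_force: 58.9
```

```bash
python3 w.py
```

```text
[-2.05 -1.96 -1.55 -1.58 -1.87 -2.17] [-0.18 -0.05 -1.86]
[ 0.56654281 -0.30109279  0.25582499] [ 1.46301275e-04  1.33518900e-01  9.91046256e-01 -7.63812317e-06] 0.05930057135594077 22.95
```

>>> send_rows(delta_pos=[[0,0,-1.5],[0,0,-1.5],[0,0,-1.5],[0,0,0],[0,0,0],[0,0,0],[0,0,0],[0,0,0],[0,0,0],[0,0,0]], delta_rot=[[0,0,0],[0,0,0],[0,0,0],[0,0,0],[0,0,0],[0,0,0],[0,0,0],[0,0,0],[0,0,0],[0,0,0]], jaw=[0.3,0.3,0.3,0.3,0.3,0.7,1,1,1,1])

```text
clock: 24.2
tool_pos: [0.5665, -0.3011, 0.2513]
orientation: [0.0, 0.133, 0.991, 0.0]
ft_force: [-0.1, 0.8, -0.6]
opening: 0.0856
grip_force: 0.0
```

>>> send_rows(delta_pos=[[0,0,8],[0,0,20],[0,0,35],[0,0,40],[0,0,40],[0,0,30],[0,0,0],[0,0,0],[0,0,0],[0,0,0]], delta_rot=[[0,0,0],[0,0,0],[0,0,0],[0,0,0],[0,0,0],[0,0,0],[0,0,0],[0,0,0],[0,0,0],[0,0,0]], jaw=[1,1,1,1,1,1,1,1,1,1])

```text
clock: 25.45
tool_pos: [0.5664, -0.301, 0.4232]
orientation: [-0.001, 0.134, 0.991, 0.0]
ft_force: [0.6, -0.1, -0.6]
opening: 0.0856
grip_force: 0.0
```

```bash
python3 w.py; python3 - <<'E'
from h import *
from scipy import ndimage as nd
p,d=imaging.capture("side"); cv2.imwrite("pics/s3.png",p); X=cloud("side",d)
hsv=cv2.cvtColor(p,cv2.COLOR_BGR2HSV)
m=(hsv[...,1]<50)&(hsv[...,2]>120)&(d>0)&(X[...,0]<.9)
for lo,hi in((.045,.075),(.1,.13)):
    L,k=nd.label(m&(X[...,2]>lo)&(X[...,2]<hi))
    for i in range(1,k+1):
        q=X[L==i]
        if len(q)<300: continue
        c,s,a=cv2.minAreaRect((q[:,:2]*1000).astype(np.float32)); print(np.round(c),np.round(s),round(a,1),np.median(q[:,2]).round(4))
E
```

```text
[ 0.21  0.3  -0.03 -0.1  -0.54  0.1 ] [-0.01 -0.05 -0.01]
[ 0.5665164  -0.30105121  0.42405555] [-1.46443758e-04  1.33478279e-01  9.91051726e-01  6.68435041e-05] 0.08545279284304 25.75
[584. 327.] [116.  66.] 10.9 0.0531
[557. 201.] [ 66. 115.] 87.8 0.0534
[522.  63.] [116.  65.] 3.3 0.0536
[ 567. -302.] [131. 170.] 74.6 0.0567
[ 567. -303.] [ 63. 115.] 74.4 0.1129
```

View pics/s3.png

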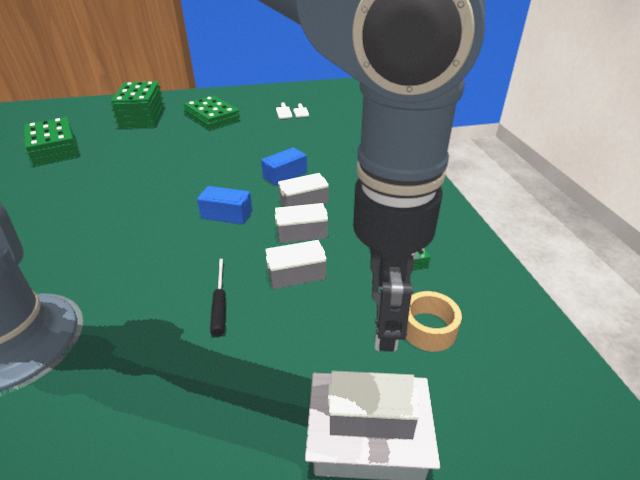

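The picture shows the box standing level in mid-pan at (371,405). The pan has sunk about 16 mm and the gripper is clear. The other three boxes are within 2 mm of where they began, and the bystanders look unmoved.

```bash
python3 -c "
from cell import r
print(r.close_job())"
```

```text
the job is handed in; nothing more can be done
None
```

The full box, the one nearest the scale (about 6.2 N against 2.0–2.6 N for the other three), stands level in the middle of the pan, the other three boxes are back where they began, and the job is handed in; no verdict came back.

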